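Turn the orange storage tier to its serving click

ROBOT

A 6-joint arm with a two-finger parallel gripper is mounted at the origin on the work surface. World frame = base frame: x ahead of the robot, y to its left, z up, the work surface at z = 0. Lengths are in m, angles in rad, forces in N, time in s.
With the tool pointing down it reaches from about 0.35 to 0.85 m from the base axis. Payload 8.1 kg.
Tool frame: the origin (TCP) lies midway between the tips of the shut fingers; the grasp point (between the pads) lies 19 mm behind it (r.pinch_z is the y of the grasp point in the tool frame, in m); y points along the fingers, z is the direction in which the jaws open and shut, and the axes are right-handed (so a half turn about y gives the same grasp; the last joint's range is limited). The gripper opens to 85 mm and grips with 20 to 120 N. Pads are 22 mm wide; open, the fingers measure 114 mm over their backs; the gripper's body (76 mm by 85 mm) begins 54 mm behind the grasp point. The pads swing forward as they close: fully open they stand 13 mm farther back than shut.
Start: joints at [1.247, 0.13, 1.488, -0, 1.523, -0.085], TCP at [0.142, 0.583, 0.197] pointing down, gripper open.
Joint ranges: [-2.96, 2.96], [-0.89, 2.26], [0.02, 2.5], [-1.34, 4.48], [0, 2.73], [-2.66, 2.66]. Speed limits (rad/s): [2.39, 2.39, 2.79, 3.14, 3.14, 3.14].

INTERFACE

Orientations are given as a rotation vector (axis times angle).
In Python, from workcell import r gives the robot as it stands. The module is installed in compiled form; this text tells all that it offers.
- The arm moves only by the tool jog_arm, never from a script. Its argument "targets" is a list of rows, each a list of 4 numbers: the shift along the world's x, y, z in m, then the turn about the world's z in degrees. A call has 1 to 20 rows; each row shifts and turns the commanded pose from where the row before left it; what a row does not reach is not made up. A row lasts 1/8 s, in which the tool goes at most 62.5 mm and 10.7 degrees, less where a joint would pass 70% of its speed; a pose out of reach is approached as far as the arm can. A call is refused whole if a number of a shift passes 0.0625 or a number of a turn 10.7, either way. A call with a gripper value outside its range is refused whole. "jaw" is the opening, from 0 (shut) to 1 (fully open), set as the call begins (left out, the last holds). The fingers move at their own pace and stop on an object; "newtons" is the grip in N (left out, the last holds). Time passes only in rows, so rows that do not move let the fingers close. It gives the time, the measured TCP pose, the force and the opening at its end, in the units of the state.
- r.state(): the state, without advancing time (a new reading comes with each control period).
- r.grab_frame(name): name is "side" or "top"; returns the picture (384x512x3 uint8, red, green, blue); there is no depth.
- r.camera_model(name): a dict with "mtx" (3x3 intrinsics, pixels), "k1" (the pictures are not rectified: a ray, as slopes to the right and down, at radius r is drawn at 1 + k1 r^2 times it, then the intrinsics apply), "cam_to_world" (4x4, takes a point from camera to world coordinates). Camera axes: x right, y up, looking along -z (the intrinsics and any distortion apply to the point x, -y, -z); pixel columns grow to the right and rows downward; lengths in m; the calibration is good to about 2 mm. A picture is of the moment at which its call begins. camera_model takes no time and is no camera call.
- r.finish_job(): hands the job in, once; it reports no verdict.
The state is a dict: "time_s": time; "qpos": joint angles; "joint_vel": joint speeds; "joint_efforts": joint torques, N m; "ee_pos": TCP position; "ee_rot": TCP orientation; "wrist_force": force on the tool from outside, world axes, zero at the start; "ft_torque": the same for the moment, N m; "opening": opening from 0.0 (shut) to 1.0 (fully open).
Only numpy, scipy, OpenCV 4.12 (cv2) and the standard library are available. Lean on these libraries where they do the work, as an engineer would, in place of code of your own. Each camera call takes 0.05 s, during which the arm holds its last target.

TASK

Take the white peg of the stack with the orange top tier and turn that tier until the peg stands above the blue tab on the lower tier, where it clicks into place and the tier's open mouth faces the cook. Then let go of it, and leave the stack with the white top tier as it is.

Things in the scene. Friction and masses are not known exactly. Their poses are not given: they have to be found in the camera images.
- orange_tier (a joint): Angle (rad) of the orange upper tier, a 220 mm round tray turning on a vertical axis on a fixed lower tier; grows counter-clockwise seen from above; stops at -0.7 and 2.4, starts within 0.6 of 0. Clicks at 0 (peg at grey tab) and 1.571 (peg at blue tab: wanted); a click draws in from up to 8 degrees either side, elsewhere it stays where left. About 0.5 N at the peg turns it, up to 6 N at a click.
- orange_peg (a point): Point on the centreline of the white upright round peg (diameter 18 mm) on the orange tier, 95 mm from its axis, turning with it. The point is 182 mm above the table, the height to grip; the peg's top is at 205 mm and it is free above 150 mm (rim and tins are lower). Fingers of fixed heading can keep it pinched as it goes round.
- orange_axis (a point): Fixed point on the vertical turning axis of the orange tier, 182 mm above the table, level with orange_peg. The fixed lower tier is white, 240 mm in diameter; a blue and a grey tab, 22 mm wide, stick out from its top edge to 146 mm from the axis, 90 degrees apart. The stack may stand on the left or the right.
- white_peg (a point): The same point on the orange peg of the other stack (white upper tier on an orange lower tier, same sizes). That tier turns just as easily and is not to be turned.

How it is judged:
By the outcome, as a careful person would: the job done as asked, in the order asked, and still so for the second after the job is handed in, with the robot touching nothing.
It also fails if it takes over 38 s, if anything falls off the work surface, if the arm or the gripper's body presses on something with over 40 N, if the wrist force passes 120 N, or if a joint passes its speed limit or range.

## Working session

There is one attempt and no reset: what is moved stays moved. The work goes in short steps, Python scripts to look and compute and a tool call to move; the robot and the scene stay as the last step left them, time stands still between calls to the robot, and variables do not carry over. Pictures are saved under pics/ and viewed, and the job is handed in when it is done.

Besides the shell and the picture viewer there is one more tool, called as name([rows], argument=value, ...), one row to a line, values as JSON. jog_arm: Moves the arm, as the interface text tells. Its arguments: {"type":"object","properties":{"targets":{"type":"array","items":{"type":"array","items":{"type":"number"}}},"jaw":{"type":"number"},"newtons":{"type":"number"}},"required":["targets"]}

```bash
mkdir -p pics
python3 - <<'E'
from workcell import r
import cv2
for n in("side","top"):
    cv2.imwrite(f"pics/{n}0.png",r.grab_frame(n)[:,:,::-1]); m=r.camera_model(n); print(n,m["mtx"],m["k1"],m["cam_to_world"])
s=r.state();print(s)
E
```

```text
side [[352.41219608   0.         255.86514037]
 [  0.         352.41219608 189.22933842]
 [  0.           0.           1.        ]] -0.046014959484279215 [[ 0.84087296  0.31058996 -0.44324547  0.27295538]
 [-0.54099155  0.50676209 -0.67120811 -0.39820379]
 [ 0.0161495   0.8041928   0.59414908  0.55299357]
 [ 0.          0.          0.          1.        ]]
top [[409.7210593    0.         251.65119616]
 [  0.         409.7210593  196.03781028]
 [  0.           0.           1.        ]] -0.09105471501153033 [[-0.00229307  0.98574352 -0.16823928  0.44595123]
 [-0.99977166 -0.00583423 -0.02055707  0.01690203]
 [-0.02124555  0.16815373  0.98553181  0.95863359]
 [ 0.          0.          0.          1.        ]]
{'time_s': 0.1, 'qpos': array([ 1.24661570e+00,  1.31103409e-01,  1.48919745e+00, -1.38042693e-05,
        1.52302970e+00, -8.53747541e-02]), 'joint_vel': array([-2.77531560e-04, -9.33377925e-04, -1.00882417e-03,  8.16874443e-04,
       -8.42109726e-05,  9.64095279e-05]), 'joint_efforts': array([ 2.10906779e-03, -5.70953500e+01, -5.01942337e+01, -6.73854402e-05,
        7.92670209e-03, -4.52125812e-05]), 'ee_pos': array([0.14170995, 0.58243112, 0.19642392]), 'ee_rot': array([-1.56435965,  0.18778797, -0.18725289]), 'wrist_force': array([-0.12648107,  0.3773721 , -0.73259308]), 'ft_torque': array([-0.04668103,  0.05992464,  0.01828116]), 'opening': 1.003102397357353}
```

View pics/side0.png

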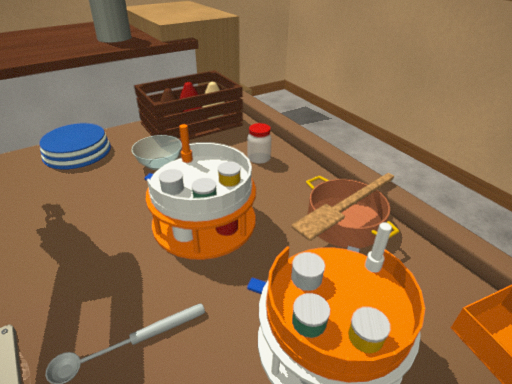

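View pics/top0.png

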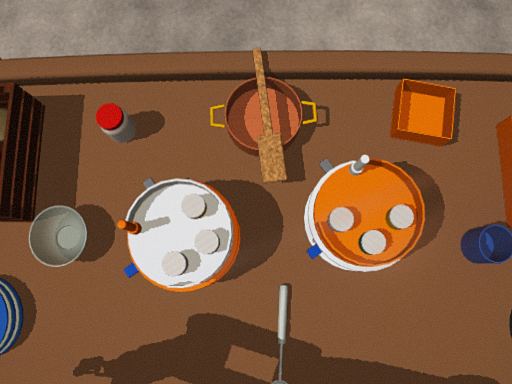

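The side view shows the orange-top stack near the camera, with its peg at about (380,245) and blue tab at (257,287). In the top view that stack is on the right: peg (360,163), grey tab (326,165), blue tab (313,252). Next I measure them.

```bash
cat > h.py <<'E'
import numpy as np, cv2
from workcell import r
M={n:r.camera_model(n) for n in("side","top")}
def ray(n,u,v):
    m=M[n];K=np.array(m["mtx"]);k=m["k1"];T=np.array(m["cam_to_world"])
    d=np.array([(u-K[0,2])/K[0,0],(v-K[1,2])/K[1,1]]);x=d.copy()
    for _ in range(30): x=d/(1+k*(x@x))
    return T[:3,3],T[:3,:3]@np.array([x[0],-x[1],-1.])
def onz(n,u,v,z):
    o,d=ray(n,u,v);return o+d*(z-o[2])/d[2]
def tri(a,b):
    o1,d1=ray("side",*a);o2,d2=ray("top",*b)
    s=np.linalg.lstsq(np.c_[d1,-d2],o2-o1,rcond=None)[0]
    p,q=o1+s[0]*d1,o2+s[1]*d2
    return (p+q)/2,np.linalg.norm(p-q)
def proj(n,p):
    m=M[n];K=np.array(m["mtx"]);T=np.array(m["cam_to_world"])
    c=T[:3,:3].T@(np.array(p)-T[:3,3]);x=np.array([c[0],-c[1]])/-c[2];x=x*(1+m["k1"]*(x@x))
    return K[0,0]*x[0]+K[0,2],K[1,1]*x[1]+K[1,2]
E
python3 - <<'E'
import cv2
s=cv2.imread("pics/side0.png");t=cv2.imread("pics/top0.png")
a=cv2.resize(s[210:384,235:435],None,fx=4,fy=4,interpolation=cv2.INTER_CUBIC)[:600];cv2.imwrite("pics/sz.png",a)
b=cv2.resize(t[145:285,290:440],None,fx=4,fy=4,interpolation=cv2.INTER_CUBIC);cv2.imwrite("pics/tz.png",b)
from h import *
for n,I,roi in(("side",s,(235,200,435,384)),("top",t,(290,140,440,285))):
    H=cv2.cvtColor(I,cv2.COLOR_BGR2HSV);x0,y0,x1,y1=roi
    for nm,lo,hi in(("blue",(105,150,60),(125,255,255)),("white",(0,0,120),(179,60,255)),("orange",(5,190,120),(20,255,255))):
        m=cv2.inRange(H,lo,hi)[y0:y1,x0:x1]
        k,l,st,c=cv2.connectedComponentsWithStats(m)
        print(n,nm,[(st[i].tolist(),(c[i]+[x0,y0]).round(1).tolist()) for i in range(1,k) if st[i,4]>25])
E
```

```text
side blue [([13, 78, 17, 16, 174], [255.8, 285.0])]
side white [([0, 0, 12, 10, 71], [238.7, 203.3]), ([187, 0, 13, 8, 59], [429.9, 202.4]), ([131, 22, 26, 50, 660], [378.2, 247.9]), ([112, 46, 12, 6, 42], [353.0, 248.5]), ([57, 53, 33, 37, 925], [306.8, 270.2]), ([23, 81, 162, 103, 2733], [307.0, 358.4]), ([59, 94, 36, 32, 918], [311.2, 309.2]), ([117, 108, 38, 34, 1014], [370.3, 324.4])]
side orange [([0, 0, 21, 50, 685], [244.3, 223.2]), ([32, 46, 158, 136, 12784], [347.3, 313.4])]
top blue [([17, 104, 15, 14, 115], [313.7, 250.9])]
top white [([14, 15, 93, 117, 1412], [332.6, 220.7]), ([99, 65, 25, 24, 449], [401.0, 216.2]), ([39, 68, 25, 24, 461], [340.8, 219.1]), ([71, 90, 25, 24, 472], [373.2, 241.8])]
top orange [([117, 0, 33, 7, 108], [427.2, 141.7]), ([24, 18, 111, 108, 7342], [369.1, 211.0])]
```

View pics/sz.png

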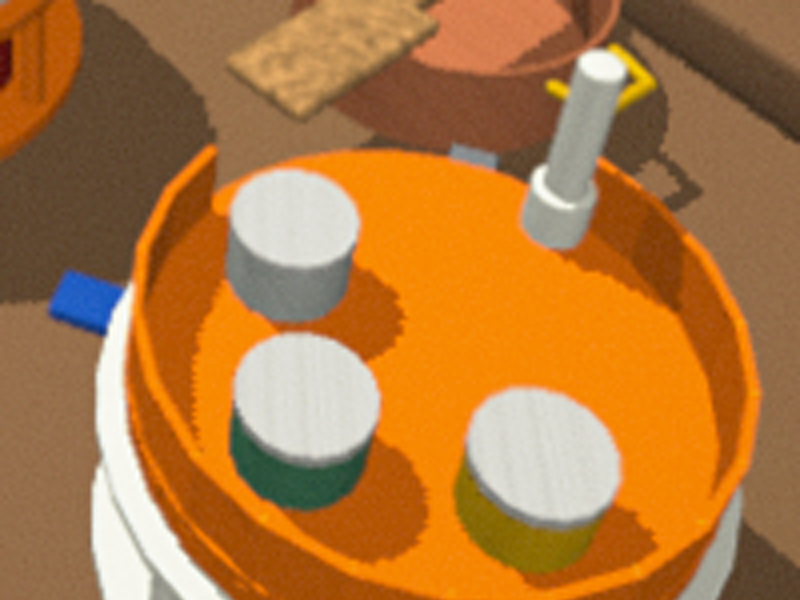

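View pics/tz.png

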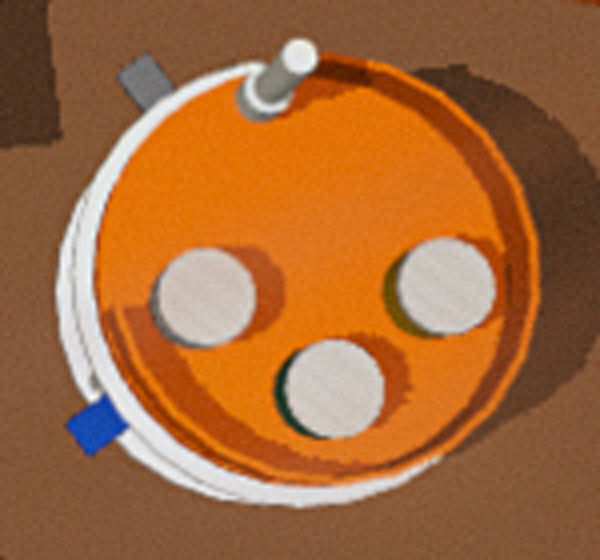

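Run:
```python
from h import *
P,e=tri((385.6,226.9),(365,158.4));print("pegtop",P,e, onz("side",385.6,226.9,.205),onz("top",365,158.4,.205))
B,e=tri((250,281.3),(310,255));print("blue",B,e)
for z in(.06,.07,.08,.09):
    b=onz("top",310,255,z)[:2];g=onz("top",323.3,161.5,z)[:2]
    d=b-g;L=np.linalg.norm(d);mid=(b+g)/2
    n=np.array([-d[1],d[0]])/L
    if n[1]>0:n=-n
    c=mid+n*L/2;print(z,L,c,"axis->peg",P[:2]-c,np.hypot(*(P[:2]-c)), "ang blue",np.degrees(np.arctan2(*(b-c)[::-1])),"grey",np.degrees(np.arctan2(*(g-c)[::-1])),"peg",np.degrees(np.arctan2(*(P[:2]-c)[::-1])))
# rim circle
t=cv2.imread("pics/top0.png");H=cv2.cvtColor(t,cv2.COLOR_BGR2HSV)
m=cv2.inRange(H,(5,190,60),(20,255,255));m[:155]=0;m[:,:300]=0;m[:,430:]=0;m[275:]=0
cn=max(cv2.findContours(m,0,1)[0],key=cv2.contourArea)[:,0,:]
for z in(.12,.14,.15):
    p=np.array([onz("top",u,v,z)[:2] for u,v in cn if (u>395 or v>215) and u>340])
    A=np.c_[2*p,np.ones(len(p))];s=np.linalg.lstsq(A,(p**2).sum(1),rcond=None)[0]
    R=np.sqrt(s[2]+s[0]**2+s[1]**2);print("rim",z,s[:2],R,np.abs(np.hypot(*(p-s[:2]).T)-R).mean())
```

```text
pegtop [ 0.64603191 -0.1830978   0.20417537] 0.00013136119730008776 [ 0.64508    -0.18357916  0.205     ] [ 0.64586472 -0.18292669  0.205     ]
blue [ 0.46891789 -0.08719127  0.09635319] 0.0027867917920127534
0.06 0.21186867195974016 [ 0.55534511 -0.2130502 ] axis->peg [0.09068679 0.0299524 ] 0.09550518683042308 ang blue 125.3850050323238 grey 35.38500503232382 peg 18.27756376443319
0.07 0.20951099610631593 [ 0.55412778 -0.21049129] axis->peg [0.09190413 0.02739349] 0.09589980300064649 ang blue 125.3850050323238 grey 35.385005032323804 peg 16.59752551136845
0.08 0.20715332025289176 [ 0.55291044 -0.20793238] axis->peg [0.09312146 0.02483458] 0.09637615664871715 ang blue 125.38500503232383 grey 35.38500503232383 peg 14.932674380320934
0.09 0.20479564439946754 [ 0.5516931  -0.20537347] axis->peg [0.0943388  0.02227567] 0.09693304274580399 ang blue 125.3850050323238 grey 35.3850050323238 peg 13.285574336850845
rim 0.12 [ 0.55862174 -0.20992666] 0.11393404912031574 0.0012362992183351928
rim 0.14 [ 0.55593474 -0.20451718] 0.11121691376384768 0.0012068155622792227
rim 0.15 [ 0.55459124 -0.20181244] 0.10985834608561282 0.0011920737342513165
```

Run:
```python
from h import *
s=r.state();R=cv2.Rodrigues(s["ee_rot"])[0];print(R.round(3),r.pinch_z,np.degrees(np.arctan2(R[1,2],R[0,2])))
t=cv2.imread("pics/top0.png");
for p in((.5535,-.2055,.09),(.5535,-.2055,.145),(.646,-.183,.182)):print(proj("top",p),proj("side",p))
```

```text
[[ 0.972 -0.001  0.237]
 [-0.237 -0.002  0.972]
 [-0.    -1.    -0.002]] -0.0187 76.31747652102946
(np.float64(364.1844377586752), np.float64(214.16543691301504)) (np.float64(337.93329069835613), np.float64(313.18120409595286))
(np.float64(370.9838478015445), np.float64(210.7443478944145)) (np.float64(344.10354049387183), np.float64(290.3468048781728))
(np.float64(362.1057748361387), np.float64(161.3666597172927)) (np.float64(382.1182091595991), np.float64(237.69882088455253))
```

jog_arm([
  [0,0,0.05,0],
  [0,0,0.05,0],
  [0.028,-0.0425,0,-5.35],
  [0.028,-0.0425,0,-5.35],
  [0.028,-0.0425,0,-5.35],
  [0.028,-0.0425,0,-5.35],
  [0.028,-0.0425,0,-5.35],
  [0.028,-0.0425,0,-5.35],
  [0.028,-0.0425,0,-5.35],
  [0.028,-0.0425,0,-5.35],
  [0.028,-0.0425,0,-5.35],
  [0.028,-0.0425,0,-5.35],
  [0.028,-0.0425,0,-5.35],
  [0.028,-0.0425,0,-5.35],
  [0.028,-0.0425,0,-5.35],
  [0.028,-0.0425,0,-5.35],
  [0.028,-0.0425,0,-5.35],
  [0.028,-0.0425,0,-5.35],
  [0.028,-0.0425,0,-5.35],
  [0.028,-0.0425,0,-5.35],
], jaw=1, newtons=30)

```text
time_s: 2.6
ee_pos: [0.6465, -0.1834, 0.2967]
ee_rot: [-1.022, 1.464, -1.463]
wrist_force: [1.2, 0.2, 0.5]
opening: 1.001
```

jog_arm([
  [0,0,0,0],
  [0,0,0,0],
])

```text
time_s: 2.85
ee_pos: [0.6456, -0.1818, 0.2965]
ee_rot: [-1.024, 1.463, -1.46]
wrist_force: [-0.2, 0.7, -0.3]
opening: 0.998
```

jog_arm([
  [0,0,-0.04,0],
  [0,0,-0.035,0],
  [0,0,-0.03,0],
  [0,-0.001,-0.026,0],
  [0,0,0,0],
])

```text
time_s: 3.48
ee_pos: [0.6441, -0.1811, 0.1644]
ee_rot: [-1.027, 1.464, -1.457]
wrist_force: [-0.1, 0.2, 0.5]
opening: 0.998
```

Run:
```python
from h import *
a=r.grab_frame("side")[:,:,::-1];b=r.grab_frame("top")[:,:,::-1]
cv2.imwrite("pics/a1.png",np.hstack([cv2.resize(a[150:384,230:460],(400,406)),cv2.resize(b[80:290,280:480],(387,406))]))
s=r.state();R=cv2.Rodrigues(s["ee_rot"])[0];print(s["ee_pos"],s["wrist_force"],np.degrees(np.arctan2(R[1,2],R[0,2])))
```

```text
[ 0.64614214 -0.18220099  0.16802148] [ 0.28513674 -0.26818693  1.0708968 ] -19.911978899079692
```

View pics/a1.png

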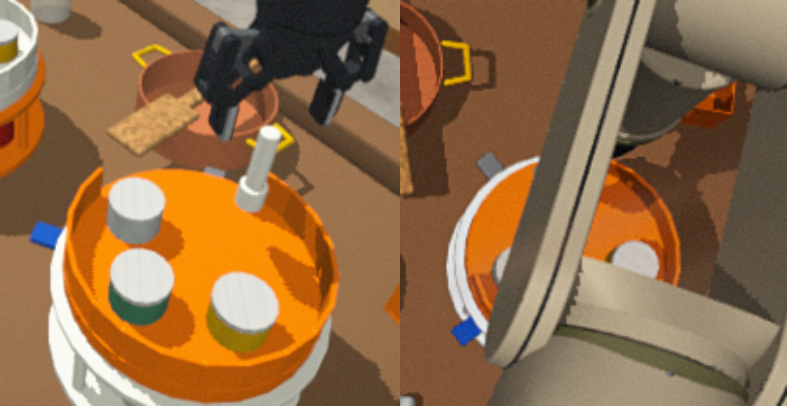

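Run:
```python
from h import *
a=r.grab_frame("side")[:,:,::-1].copy()
s=r.state();print(s["ee_pos"],s["qpos"])
R=cv2.Rodrigues(s["ee_rot"])[0];p=s["ee_pos"]
b=cv2.resize(a[130:290,310:460],None,fx=3.7,fy=3.7,interpolation=cv2.INTER_CUBIC)
for q,c in((p,(0,0,255)),(p+R@[0,-.013,.0425],(0,255,0)),(p+R@[0,-.013,-.0425],(255,0,0)),([.646,-.183,.182],(255,0,255))):
    u,v=proj("side",q);print(u,v);cv2.circle(b,(int((u-310)*3.7),int((v-130)*3.7)),4,c,-1)
cv2.imwrite("pics/a2.png",b)
```

```text
[ 0.6467192  -0.18259773  0.1688023 ] [-3.51479918e-01  3.33970271e-01  1.30527536e+00  5.76835209e-05
  1.49941982e+00 -3.77589804e-03]
380.24896586177744 243.55601693905732
406.8616165508697 233.28401424264692
356.57177736425456 241.76009546428017
382.1182091595991 237.69882088455253
```

View pics/a2.png

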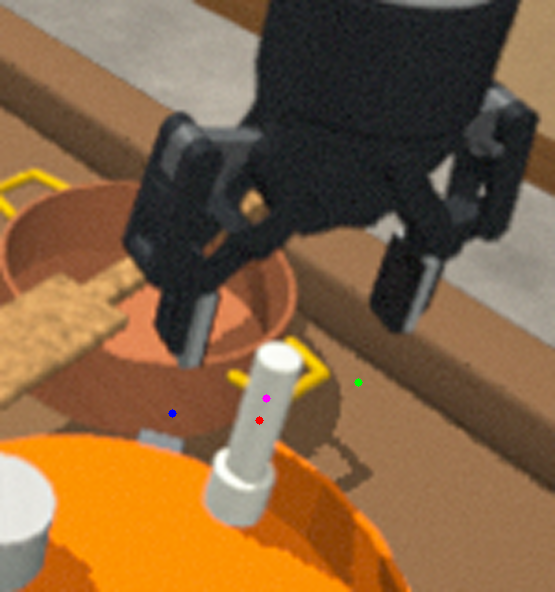

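The picture shows the fingertips about 14 px above where the reported pose puts them: tips near (361,229) and (419,219), peg top at (386,227). Before gripping I'll half-close the jaws, so they can't touch the peg, and look again.

jog_arm([
  [0,0,0,0],
  [0,0,0,0],
  [0,0,0,0],
  [0,0,0,0],
], jaw=0.5)

```text
time_s: 4.12
ee_pos: [0.6459, -0.1831, 0.1664]
ee_rot: [-1.024, 1.461, -1.461]
wrist_force: [-0.0, -0.2, 0.0]
opening: 0.501
```

Run:
```python
from h import *
a=r.grab_frame("side")[:,:,::-1].copy()
s=r.state();print(s["ee_pos"],s["opening"])
R=cv2.Rodrigues(s["ee_rot"])[0];p=s["ee_pos"]
b=cv2.resize(a[130:290,310:460],None,fx=3.7,fy=3.7,interpolation=cv2.INTER_CUBIC)
cv2.imwrite("pics/a3.png",b)
```

```text
[ 0.64587556 -0.18303469  0.166333  ] 0.5033377975039293
```

View pics/a3.png

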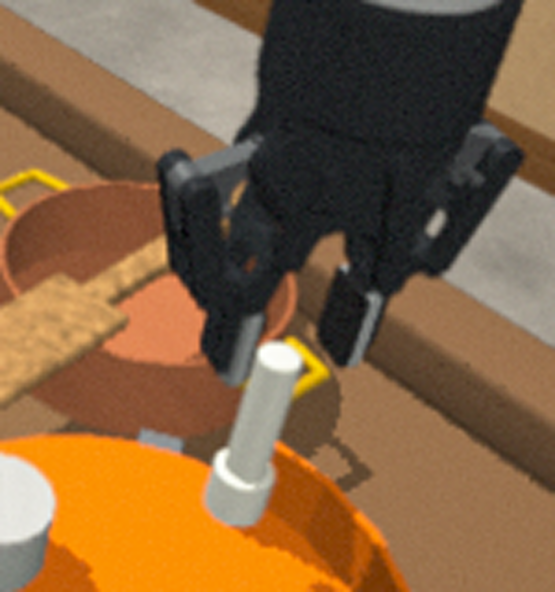

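jog_arm([
  [0,0,0,0],
  [0,0,0,0],
  [0,0,0,0],
  [0,0,0,0],
], jaw=0.12, newtons=20)

```text
time_s: 4.68
ee_pos: [0.6462, -0.1829, 0.1664]
ee_rot: [-1.023, 1.461, -1.461]
wrist_force: [3.7, 0.5, -2.1]
opening: 0.191
```

Run:
```python
from h import *
a=r.grab_frame("side")[:,:,::-1].copy()
s=r.state();print(s["ee_pos"],s["opening"],s["wrist_force"],proj("side",s["ee_pos"]))
b=cv2.resize(a[130:290,310:460],None,fx=3.7,fy=3.7,interpolation=cv2.INTER_CUBIC)
cv2.imwrite("pics/a4.png",b)
```

```text
[ 0.64626427 -0.18296932  0.16647073] 0.1864499104746631 [ 3.3889533   0.71762285 -1.6537863 ] (np.float64(379.88872734491713), np.float64(244.89064588133334))
```

View pics/a4.png

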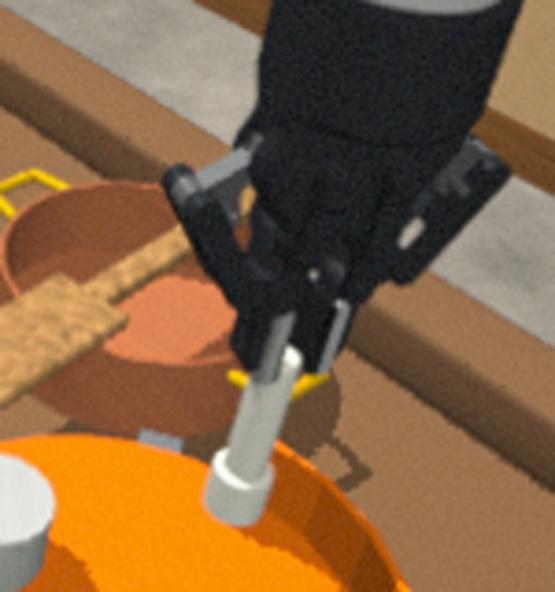

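Run:
```python
from h import *
a=r.grab_frame("side")[:,:,::-1].copy();t=r.grab_frame("top")[:,:,::-1].copy()
cv2.imwrite("pics/a5.png",cv2.resize(cv2.convertScaleAbs(a[190:265,350:440],alpha=1.8,beta=15),None,fx=8,fy=8,interpolation=cv2.INTER_CUBIC))
cv2.imwrite("pics/a5t.png",cv2.resize(t,None,fx=1.5,fy=1.5))
```

```text
(no output)
```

View pics/a5.png

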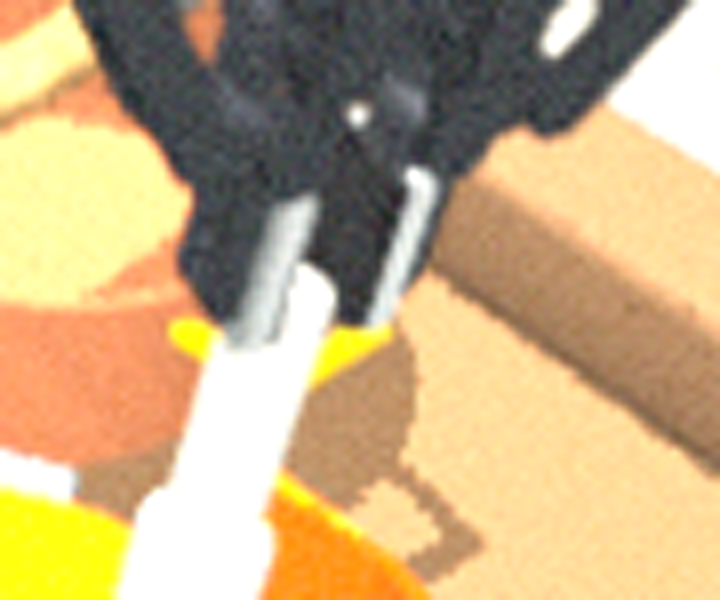

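View pics/a5t.png

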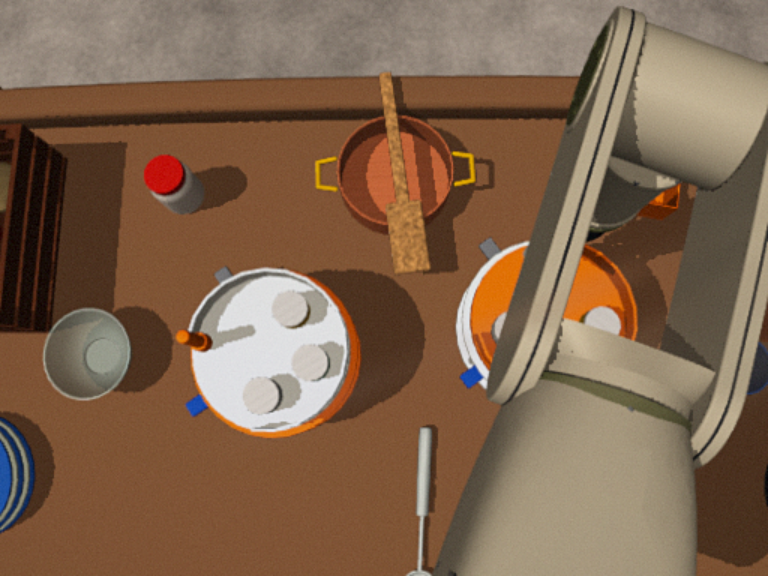

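jog_arm([
  [0,0,0,0],
  [0,0,0,0],
  [0,0,0,0],
  [0,0,-0.006,0],
  [0,0,-0.006,0],
  [0,0,0,0],
  [0,0,0,0],
], jaw=0.5)

```text
time_s: 5.7
ee_pos: [0.6458, -0.183, 0.1543]
ee_rot: [-1.024, 1.462, -1.461]
wrist_force: [0.1, 0.4, -0.3]
opening: 0.499
```

```bash
cat > look.py <<'E'
from h import *
import sys
a=r.grab_frame("side")[:,:,::-1].copy()
cv2.imwrite("pics/full_"+sys.argv[1]+".png",a)
s=r.state();print(s["time_s"],s["ee_pos"].round(4),s["opening"],s["wrist_force"].round(1))
cv2.imwrite("pics/"+sys.argv[1]+".png",cv2.resize(cv2.convertScaleAbs(a[190:265,350:440],alpha=1.8,beta=15),None,fx=8,fy=8,interpolation=cv2.INTER_CUBIC))
E
python3 look.py a6
```

```text
5.75 [ 0.646  -0.183   0.1545] 0.49918783626188057 [-0.9  0.4  0.5]
```

View pics/a6.png

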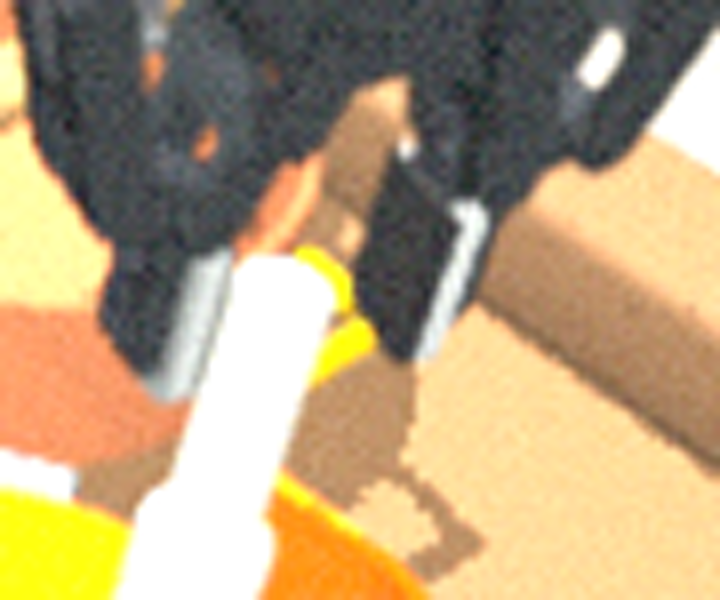

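jog_arm([
  [0,0,-0.005,0],
  [0,0,0,0],
  [0,0,0,0],
])

```text
time_s: 6.12
ee_pos: [0.6458, -0.183, 0.1493]
ee_rot: [-1.024, 1.462, -1.461]
wrist_force: [-0.4, 0.7, 0.4]
opening: 0.498
```

jog_arm([
  [0,0,0,0],
  [0,0,0,0],
  [0,0,0,0],
  [0,0,0,0],
], jaw=0.1, newtons=20)

```text
time_s: 6.62
ee_pos: [0.6462, -0.183, 0.1497]
ee_rot: [-1.023, 1.461, -1.462]
wrist_force: [1.2, -0.8, -0.6]
opening: 0.203
```

```bash
python3 look.py a7
```

```text
6.675 [ 0.6462 -0.183   0.1497] 0.20322584608359795 [ 2.4 -0.1  0.9]
```

View pics/a7.png

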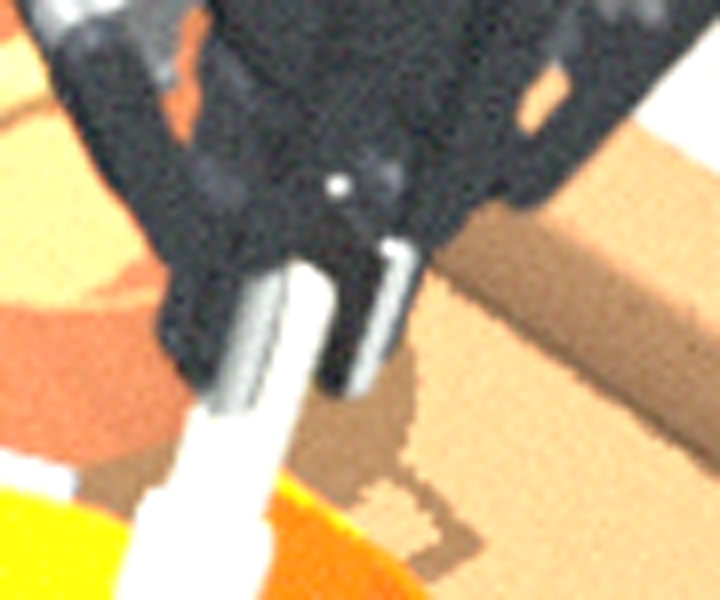

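Run:
```python
import numpy as np
a=np.radians(np.linspace(13.7,125.4,21))
p=np.round(95*np.c_[np.cos(a),np.sin(a)],1)
print(np.diff(p,axis=0).round(1).tolist())
```

```text
[[-2.6, 8.9], [-3.5, 8.6], [-4.3, 8.2], [-5.1, 7.7], [-5.8, 7.2], [-6.5, 6.6], [-7.1, 6.0], [-7.6, 5.2], [-8.1, 4.5], [-8.5, 3.6], [-8.8, 2.8], [-9.1, 2.0], [-9.2, 1.0], [-9.2, 0.1], [-9.3, -0.7], [-9.1, -1.7], [-8.9, -2.5], [-8.6, -3.4], [-8.2, -4.2], [-7.8, -5.0]]
```

jog_arm([
  [0,0,0,0],
  [0,0,0,0],
  [-0.0026,0.0089,0,0],
  [-0.0035,0.0086,0,0],
  [-0.0043,0.0082,0,0],
  [-0.0051,0.0077,0,0],
  [-0.0058,0.0072,0,0],
  [-0.0065,0.0066,0,0],
  [-0.0071,0.006,0,0],
  [-0.0076,0.0052,0,0],
  [0,0,0,0],
  [0,0,0,0],
], jaw=0.1, newtons=40)

```text
time_s: 8.18
ee_pos: [0.6041, -0.1215, 0.1498]
ee_rot: [-1.021, 1.462, -1.457]
wrist_force: [4.6, 12.0, 2.2]
opening: 0.193
```

```bash
python3 look.py a8
```

```text
8.225 [ 0.6041 -0.1215  0.1498] 0.1932159634336578 [ 4.2 10.9  2.2]
```

View pics/full_a8.png

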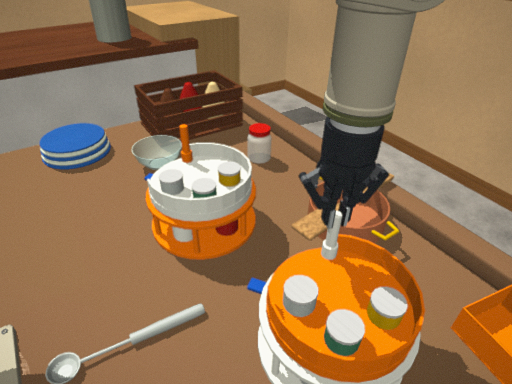

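Run:
```python
import numpy as np
a=np.radians(np.linspace(57.4,125.4,13))
p=np.round(1000*np.array([.5528,-.2015])+95*np.c_[np.cos(a),np.sin(a)],1)
p[0]=[603.3,-124.6]
print(np.diff(p,axis=0).round(1).tolist(),p[-1])
```

```text
[[-7.5, 7.8], [-8.5, 3.8], [-9.0, 3.0], [-9.1, 2.1], [-9.3, 1.1], [-9.4, 0.3], [-9.4, -0.7], [-9.2, -1.6], [-9.1, -2.6], [-8.7, -3.4], [-8.4, -4.2], [-7.9, -5.1]] [ 497.8 -124.1]
```

jog_arm([
  [-0.0075,0.0078,0,0],
  [-0.0085,0.0038,0,0],
  [-0.009,0.003,0,0],
  [-0.0091,0.0021,0,0],
  [-0.0093,0.0011,0,0],
  [-0.0094,0.0003,0,0],
  [0,0,0,0],
  [0,0,0,0],
])

```text
time_s: 9.22
ee_pos: [0.55, -0.1062, 0.1496]
ee_rot: [-1.024, 1.462, -1.461]
wrist_force: [-0.4, 4.3, 5.7]
opening: 0.19
```

```bash
python3 look.py a9
```

```text
9.275 [ 0.5501 -0.1062  0.1496] 0.18996092008736448 [-0.5  3.8  6.9]
```

View pics/full_a9.png

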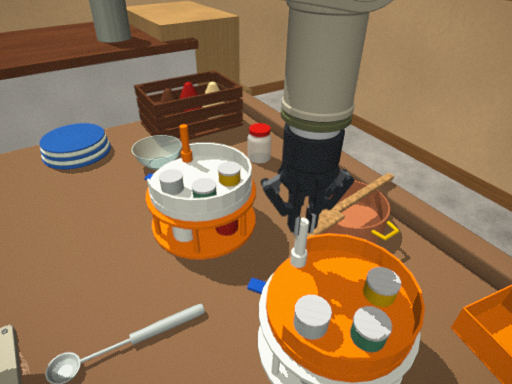

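Run:
```python
import cv2
a=cv2.imread("pics/full_a9.png")
cv2.imwrite("pics/a9z.png",cv2.resize(cv2.convertScaleAbs(a[160:280,240:360],alpha=1.8,beta=15),None,fx=5,fy=5,interpolation=cv2.INTER_CUBIC))
```

```text
(no output)
```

View pics/a9z.png

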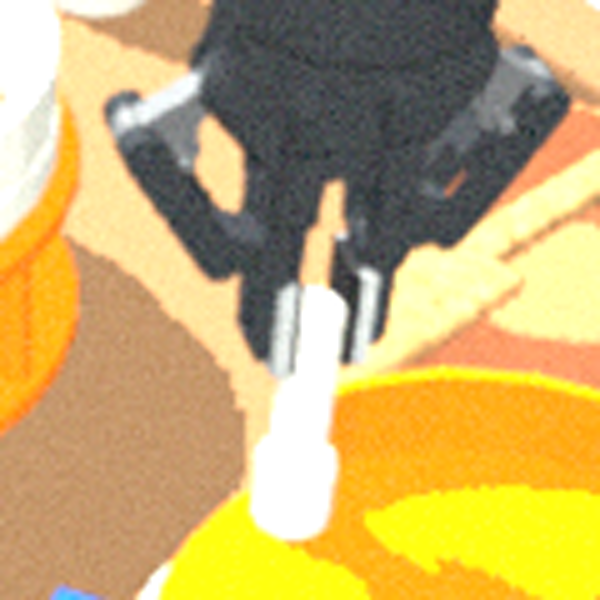

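Run:
```python
from h import *
for n,uv in(("start",(385.6,226.9)),("a9",(304,219.5)),):
    p=onz("side",*uv,.205);d=p[:2]-[.5535,-.2055];print(n,p,np.hypot(*d),np.degrees(np.arctan2(d[1],d[0])))
a=cv2.imread("pics/full_a8.png")
cv2.imwrite("pics/a8z.png",cv2.resize(cv2.convertScaleAbs(a[160:280,280:400],alpha=1.8,beta=15),None,fx=5,fy=5,interpolation=cv2.INTER_CUBIC))
```

```text
start [ 0.64508    -0.18357916  0.205     ] 0.09416697825124885 13.461205093523034
a9 [ 0.55274257 -0.10677261  0.205     ] 0.09873029783514524 90.43956264173966
```

View pics/a8z.png

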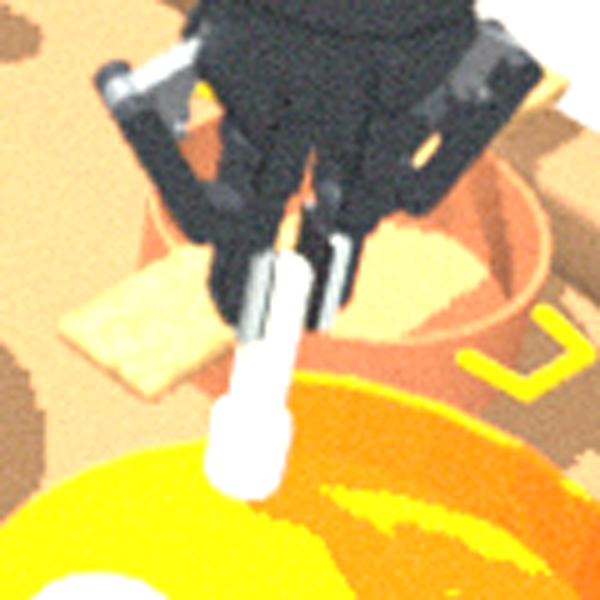

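jog_arm([
  [-0.0094,-0.0007,0,0],
  [-0.0092,-0.0016,0,0],
  [-0.0091,-0.0026,0,0],
  [-0.0087,-0.0034,0,0],
  [-0.0084,-0.0042,0,0],
  [-0.0079,-0.0051,0,0],
  [0,0,0,0],
  [0,0,0,0],
], newtons=50)

```text
time_s: 10.28
ee_pos: [0.4977, -0.1244, 0.1495]
ee_rot: [-1.023, 1.462, -1.462]
wrist_force: [0.9, -1.8, 5.4]
opening: 0.192
```

```bash
python3 look.py b1
python3 - <<'E'
import cv2
a=cv2.imread("pics/full_b1.png")
cv2.imwrite("pics/b1z.png",cv2.resize(cv2.convertScaleAbs(a[150:384,200:430],alpha=1.2,beta=5),None,fx=2.5,fy=2.5,interpolation=cv2.INTER_CUBIC))
E
```

```text
10.325 [ 0.4977 -0.1244  0.1496] 0.1881359374989073 [ 1.1 -2.7  5.5]
```

View pics/b1z.png

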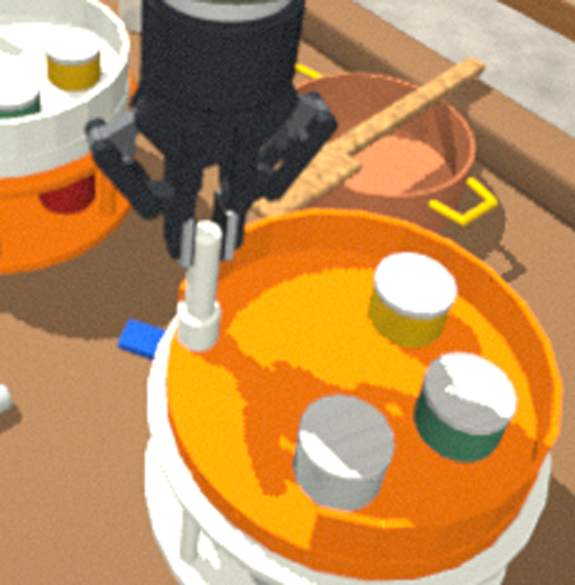

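Run:
```python
from h import *
p=onz("side",282.8,242,.205)
for c in([.553,-.202],[.5535,-.2055]):
    d=p[:2]-c;print(p,np.hypot(*d),np.degrees(np.arctan2(d[1],d[0])))
```

```text
[ 0.49781437 -0.12808536  0.205     ] 0.09224330617602873 126.74549766866548
[ 0.49781437 -0.12808536  0.205     ] 0.0953620240353097 125.72808999911804
```

jog_arm([
  [0,0,0,0],
  [0,0,0,0],
  [0,0,0,0],
  [0,0,0,0],
  [0,0,0,0],
], jaw=0.7)

```text
time_s: 10.95
ee_pos: [0.4978, -0.1241, 0.1493]
ee_rot: [-1.024, 1.462, -1.461]
wrist_force: [0.1, -0.5, -0.2]
opening: 0.701
```

```bash
python3 look.py b2
python3 - <<'E'
import cv2
a=cv2.imread("pics/full_b2.png")
cv2.imwrite("pics/b2z.png",cv2.resize(cv2.convertScaleAbs(a[150:384,200:430],alpha=1.2,beta=5),None,fx=2.5,fy=2.5,interpolation=cv2.INTER_CUBIC))
E
```

```text
11.0 [ 0.4978 -0.1241  0.1493] 0.7009091939676246 [-0.6  0.8 -0.3]
```

View pics/b2z.png

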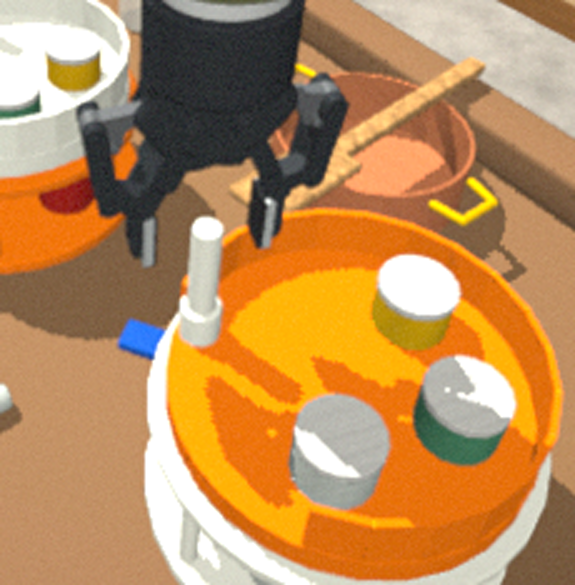

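jog_arm([
  [0,0,0.03,0],
  [0,0,0.045,0],
  [0,0,0.045,0],
  [0,0,0.04,0],
  [-0.01,0.035,0,0],
  [-0.01,0.035,0,0],
  [-0.01,0.035,0,0],
  [-0.01,0.03,0,0],
  [0,0,0,0],
  [0,0,0,0],
])

```text
time_s: 12.25
ee_pos: [0.4581, 0.0106, 0.3095]
ee_rot: [-1.024, 1.461, -1.461]
wrist_force: [0.3, -0.3, 0.2]
opening: 0.703
```

```bash
python3 look.py c1
python3 - <<'E'
from h import *
t=r.grab_frame("top")[:,:,::-1];cv2.imwrite("pics/c1t.png",cv2.resize(t,None,fx=1.5,fy=1.5));cv2.imwrite("pics/c1tr.png",t)
E
```

```text
12.3 [0.4581 0.0103 0.3094] 0.6930962463528171 [ 0.  -0.4 -0.2]
```

View pics/c1t.png

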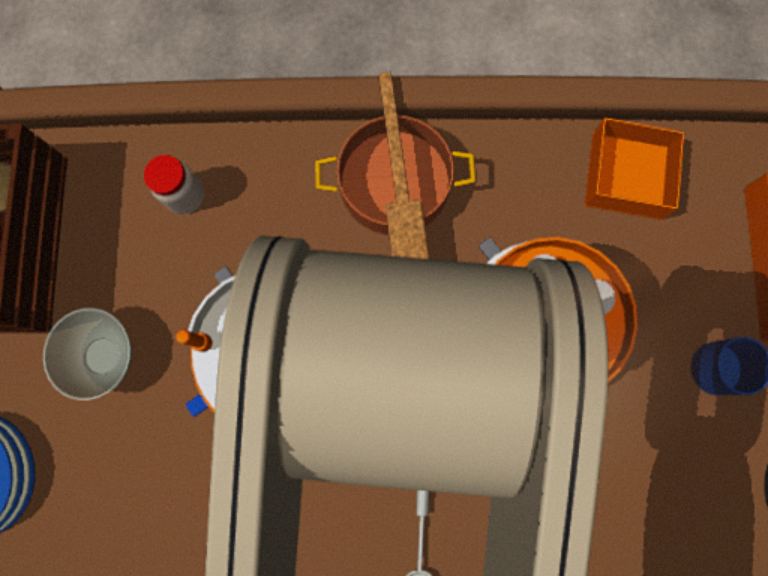

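View pics/full_c1.png

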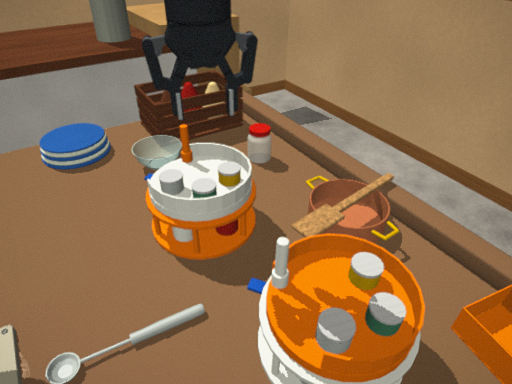

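jog_arm([
  [-0.02,0.05,0,6],
  [-0.02,0.05,0,6],
  [-0.02,0.05,0,6],
  [-0.02,0.05,0,6],
  [-0.02,0.05,0,6],
  [-0.02,0.05,0,6],
  [-0.02,0.05,0,6],
  [-0.02,0.05,0,6],
  [-0.02,0.05,0,6],
  [-0.02,0.05,0,6],
  [0,0,0,0],
])

```text
time_s: 13.72
ee_pos: [0.2567, 0.5129, 0.3075]
ee_rot: [-1.465, 0.679, -0.678]
wrist_force: [0.9, -0.9, -0.4]
opening: 0.704
```

```bash
python3 look.py c2
python3 - <<'E'
from h import *
t=r.grab_frame("top")[:,:,::-1];cv2.imwrite("pics/c2t.png",cv2.resize(t[145:285,290:440],None,fx=4,fy=4,interpolation=cv2.INTER_CUBIC));cv2.imwrite("pics/c2tr.png",t)
s=cv2.imread("pics/full_c2.png");cv2.imwrite("pics/c2s.png",cv2.resize(s[220:320,235:335],None,fx=6,fy=6,interpolation=cv2.INTER_CUBIC))
for n,A in(("side0","full_c2"),("top0","c2tr")):
    d=cv2.absdiff(cv2.imread(f"pics/{n}.png"),cv2.imread(f"pics/{A}.png")).max(2)
    print(n,"white stack diff",(d[125:260,140:265] if n=="side0" else d[170:300,110:245]).mean())
E
```

```text
13.775 [0.2577 0.5115 0.308 ] 0.7030170601543314 [-0.6  0.3  0.1]
side0 white stack diff 6.896474074074074
top0 white stack diff 9.991623931623932
```

View pics/c2t.png

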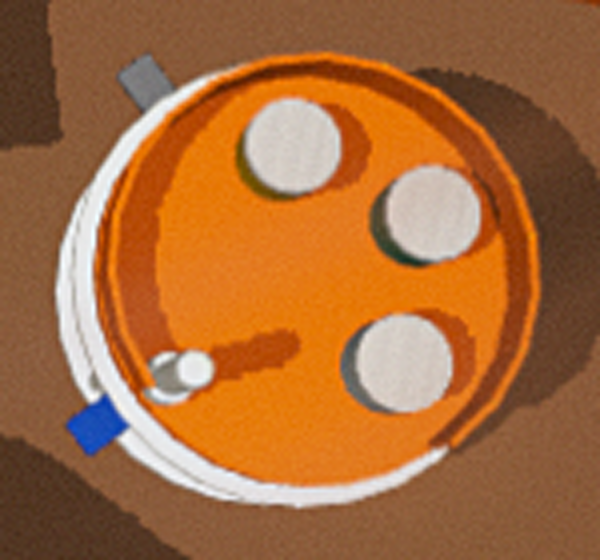

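View pics/c2s.png

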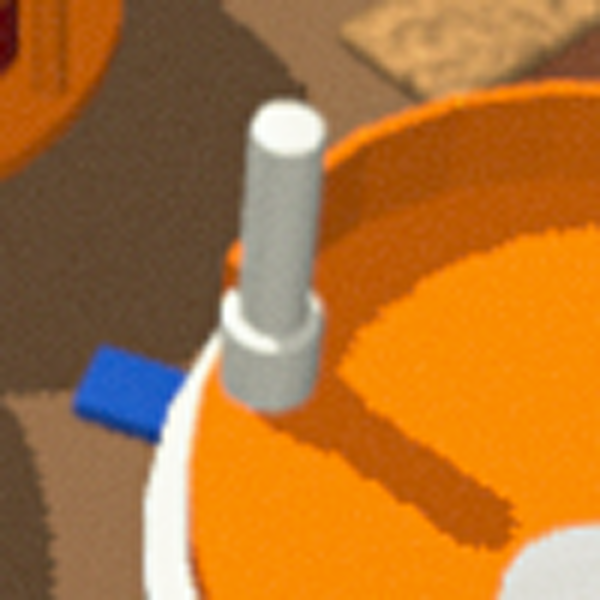

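View pics/c2tr.png

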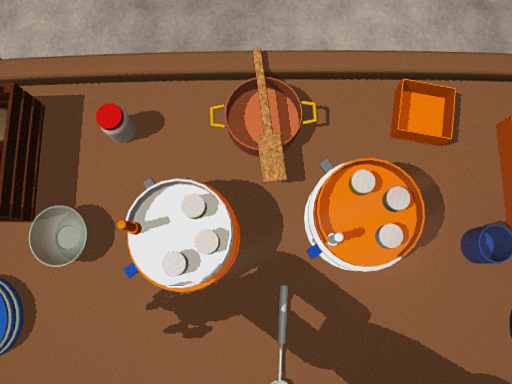

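Run:
```python
from h import *
P,e=tri((283,241.3),(339.2,237.2));S,_=tri((385.6,226.9),(365,158.4));print(P,e,np.linalg.norm(P-S)/.19,"turn",np.degrees(2*np.arcsin(np.linalg.norm((P-S)[:2])/.19)))
for c in([.553,-.202],[.5535,-.2055],[.5525,-.207]):
    d=P[:2]-c;print(np.hypot(*d),np.degrees(np.arctan2(d[1],d[0])))
# peg top/blue pair on other stack unchanged check: orange peg centroid
for n in("top0","c2tr"):
    H=cv2.cvtColor(cv2.imread(f"pics/{n}.png"),cv2.COLOR_BGR2HSV);m=cv2.inRange(H,(5,180,80),(20,255,255))[210:240,105:145]
    M_=cv2.moments(m,True);print(n,M_["m10"]/M_["m00"],M_["m01"]/M_["m00"],M_["m00"])
```

```text
[ 0.49739303 -0.12800544  0.20641134] 0.001158964814500025 0.8344003170740527 turn 113.08964014957108
0.092559871675324 126.92489101339012
0.09567339613154087 125.90497934675237
0.09631676107995074 124.89980585139747
top0 22.759162303664922 16.81675392670157 191.0
c2tr 23.179611650485437 16.90776699029126 206.0
```

Run:
```python
from workcell import r
print(r.finish_job())
```

```text
the job is handed in; nothing more can be done
None
```

I turned the orange tier about 113° counter-clockwise by its white peg until the peg stood above the blue tab. Then I let go, moved clear and handed the job in at about 13.8 s; the verdict isn't reported.

**Final angle:** using both cameras, the peg measures at about 125–127°, depending on the axis estimate, and the blue tab is at 125.4°. That is well inside the 8° click range, and the peg shifted slightly when I let go, as if the click drew it in.

**Other stack:** its orange peg moved less than half a pixel in the top view, so that tier was not turned.

**Forces:** the highest wrist reading I saw was about 13 N, during the turn, but I only read it between moves.

**What disagreed:**
- **Gripper height:** the side camera showed the fingertips about 20–30 mm higher than the reported tool height. I didn't find out why. I lowered the tool by about 17 mm before gripping, with no contact force, to a reported height of 0.150 m.
- **First grip:** one light test close before that pinched only the top of the peg, and I reopened it.
- **Axis position:** my estimates of the tier's axis differed by about 4 mm.

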